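# Lay up a guest's tray from the stack of pots

### The arm

A 6-joint arm with a two-finger parallel gripper is mounted at the origin on the work surface. World frame = base frame: x ahead of the robot, y to its left, z up, the work surface at z = 0. Lengths are in m, angles in degrees, forces in N, time in s.
With the tool pointing down it reaches from about 0.4 to 0.825 m from the base axis. Payload 7 kg.
Tool frame: the origin (TCP) lies at the very end of the fingers, on their centre line; the grasp point (between the pads) lies 19 mm behind it (ctrl.grip_point_offset is the distance from the TCP to the grasp point, in m); x points along the fingers, z is the direction in which the jaws open and shut, and the axes are right-handed (so a half turn about x gives the same grasp; the last joint's range is limited). The gripper opens to 88 mm and grips with 3 to 60 N. Pads are 19 mm wide; open, the fingers measure 130 mm over their backs; the gripper's body (78 mm by 193 mm) begins 47 mm behind the grasp point.
Start: joints at [-53.337, 20.546, 0.682, 0, -70.136, -16.507], TCP at [0.233, -0.634, 0.227] pointing down, gripper open.
Joint ranges: [-176.03, 176.03], [-82.01, 121.73], [-58.28, 71.71], [-173.87, 95.51], [-174.79, -0.11], [-173.66, 173.66]. Speed limits (degrees/s): [136.94, 136.94, 172.46, 180, 180, 180].

### API

Orientations are given as [roll, pitch, yaw] about the fixed x, y, z axes, in that order (R = Rz(yaw) Ry(pitch) Rx(roll)).
In Python, from plant import get_obs, snapshot, calibration, close_job, ctrl gives the robot as it stands.
- The arm moves only by the tool move_arm, never from a script. Its argument "commands" is a list that holds one entry, the list of rows, each a list of 4 numbers: the shift along the tool's x, y, z in cm, then the turn about the tool's x in rad. In form: [[[dx, dy, dz, spin], ...]]. A call has 1 to 8 rows; each row shifts and turns the commanded pose from where the row before left it, along the tool's axes as they then stand; what a row does not reach is not made up. A row lasts 1/10 s, in which the tool goes at most 50 mm and 8.59 degrees, less where a joint would pass 70% of its speed; a pose out of reach is approached as far as the arm can. A call with a gripper value outside its range is refused whole. "jaw" is the finger opening in cm, from 0 to 8.76, set as the call begins (left out, the last holds). The fingers move at their own pace and stop on an object; the grip force is fixed at half the most. Time passes only in rows, so rows that do not move let the fingers close. It gives the time, the measured TCP pose, the force and the opening at its end, in the units of the state.
- get_obs(): the state, without advancing time (a new reading comes with each control period).
- snapshot(name): name is "side" or "top"; returns (picture, depth): 400x640x3 uint8, red, green, blue; 400x640 float32, m along the optical axis (not along the pixel's ray), 0 where there is no reading.
- calibration(name): a dict with "mtx" (3x3 intrinsics, pixels), "k1" (the pictures are not rectified: a ray, as slopes to the right and down, at radius r is drawn at 1 + k1 r^2 times it, then the intrinsics apply), "T" (4x4, takes a point from camera to world coordinates). Camera axes: x right, y up, looking along -z (the intrinsics and any distortion apply to the point x, -y, -z); pixel columns grow to the right and rows downward; lengths in m; the calibration is good to about 2 mm. A picture is of the moment at which its call begins. calibration takes no time and is no camera call.
- close_job(): hands the job in, once; it reports no verdict.
The state is a dict: "clock": time; "joint_pos": joint angles; "qvel": joint speeds; "tau": joint torques, N m; "tool_pos": TCP position; "orientation": TCP orientation; "force": force on the tool from outside, world axes, zero at the start; "moment": the same for the moment, N m; "opening": finger opening in m.
Only numpy, scipy, OpenCV 4.12 (cv2) and the standard library are available. Lean on these libraries where they do the work, as an engineer would, in place of code of your own. Each camera call takes 0.05 s, during which the arm holds its last target. There are 200 camera calls.

### The job

Lay up the guest's tray: take the stack of lidded pots on the white board apart and stand each pot upright on the tray inside the printed circle of its lid's colour, and lay the spoon on its printed outline, bowl over the drawn bowl. The pots hold food, so keep them upright, and set everything down rather than letting it drop. Leave the tumbler on the tray where it stands.

Things in the scene. Friction and masses are not known exactly. Their poses are not given: they have to be found in the camera images.
- pot_blue: Brown card soup pot with a blue lid, the lowest of the stack of three that stands on the white board (board 12 mm thick). Lid 70 mm in diameter and 10 mm high, sides just under it 68 mm, tapering to a 62 mm foot; 60 mm high overall; 0.15 to 0.31 kg. The lid is fastened on and its top is flat. Pick it by the lid. Its origin is the centre of its underside, z up.
- pot_green: White plastic salad pot with a green lid, the middle of the stack, standing on the blue lid. Lid 60 mm in diameter and 10 mm high, sides just under it 58 mm, tapering to a 52 mm foot; 42 mm high overall; about 0.1 kg. Its origin is the centre of its underside, z up.
- pot_red: Small white plastic sauce pot with a red lid, the top of the stack, standing on the green lid. Lid 46 mm in diameter and 10 mm high, sides just under it 44 mm, tapering to a 38 mm foot; 32 mm high overall; about 0.05 kg. Its origin is the centre of its underside, z up.
- spoon: Soup spoon lying on the white board beside the stack: black straight handle 110 mm long, 14 mm wide, 9 mm thick, and a round steel bowl 37 mm across and 9 mm high; 165 mm overall; 50 g. Its origin is on its underside under the handle, at its balance point: the handle reaches from 87 mm behind it (-x) to 23 mm ahead, and the centre of the bowl is 60 mm ahead (+x). x runs along the handle towards the bowl, z up.
- ring_blue: blue circle printed on the paper mat of the tan tray (90 mm across outside, line 4 mm wide, 82 mm inside it, with a 12 mm blue dot in the middle): the place of the blue-lidded pot. Flat; its origin is its centre, at the height of the tray's floor (6 mm over the counter), where the pot's underside must rest.
- ring_green: green circle printed on the paper mat of the tan tray (80 mm across outside, line 4 mm wide, 72 mm inside it, with a 12 mm green dot in the middle): the place of the green-lidded pot. Flat; its origin is its centre, at the height of the tray's floor (6 mm over the counter), where the pot's underside must rest.
- ring_red: red circle printed on the paper mat of the tan tray (66 mm across outside, line 4 mm wide, 58 mm inside it, with a 12 mm red dot in the middle): the place of the red-lidded pot. Flat; its origin is its centre, at the height of the tray's floor (6 mm over the counter), where the pot's underside must rest.
- spoon_mark: Outline of the spoon, printed full size in dark grey on the tray's mat, at one end of the tray. Flat, at the height of the tray's floor. Its origin is the centre of the drawn round bowl; x points from the drawn handle towards the bowl, so the point where the spoon's own origin belongs is 60 mm behind it (-x).
- tumbler: Empty orange plastic tumbler (70 mm across at the mouth, 56 mm at the foot, 85 mm high, 0.14 kg) standing on the other end of the tray. To be left where it is. Its origin is the centre of its underside, z up. The tray is fixed, 460 by 360 mm with an 18 mm high rim; a salt and a pepper shaker (38 mm across, 59 mm high) stand near the corners of its far long side. The white board is fixed. Tray and board lie side by side, either way round.

How it is judged (in metres and radians):
At the end, for the whole second after the job is handed in: Each pot stands upright on the tray, centre within 11 mm of the centre of the circle of its colour; the spoon lies flat within 14 mm lengthwise, 12 mm sideways and 0.2 rad of its outline, bowl to the drawn bowl; the tumbler stands upright; all at rest (horizontal distance between pot_blue and ring_blue below 0.011 m and z of pot_blue in the frame of ring_blue between -0.005 and 0.005 m and angle between each of pot_blue, pot_green, pot_red, tumbler's own z axis and vertical below 0.1 rad and horizontal distance between pot_green and ring_green below 0.011 m and z of pot_green in the frame of ring_green between -0.005 and 0.005 m and horizontal distance between pot_red and ring_red below 0.011 m and z of pot_red in the frame of ring_red between -0.005 and 0.005 m and linear speed of each of pot_blue, pot_green, pot_red, spoon below 0.02 m/s and angular speed of each of pot_blue, pot_green, pot_red, spoon below 0.2 rad/s and x of spoon in the frame of spoon_mark between -0.074 and -0.046 m and y of spoon in the frame of spoon_mark between -0.012 and 0.012 m and z of spoon in the frame of spoon_mark between -0.006 and 0.006 m and x of spoon_mark in the frame of spoon above 0.03 m and angle between the x axis of spoon and the x axis of spoon_mark, either way round below 0.2 rad and angle between spoon's own z axis and vertical below 0.12 rad); the robot touches nothing.
It fails at once if a pot is tipped by more than about 35 degrees (angle between any of pot_blue, pot_green, pot_red's own z axis and vertical above 0.6 rad).
It fails at once if a pot or the spoon falls free, as from more than about 25 mm (faster than 0.7 m/s with no finger on it) ((linear speed of pot_blue above 0.7 m/s and contact force between the fingers and pot_blue below 0.1 N) or (linear speed of pot_green above 0.7 m/s and contact force between the fingers and pot_green below 0.1 N) or (linear speed of pot_red above 0.7 m/s and contact force between the fingers and pot_red below 0.1 N) or (linear speed of spoon above 0.7 m/s and contact force between the fingers and spoon below 0.1 N)).
It fails at once if the tumbler is shifted by more than 25 mm or tipped by more than 20 degrees (distance of tumbler from where it was at the start of the episode above 0.025 m or angle between tumbler's own z axis and vertical above 0.35 rad).
It also fails if it takes over 120 s, if anything falls off the work surface, if the arm or the gripper's body presses on something with over 40 N, if the wrist force passes 120 N, or if a joint passes its speed limit or range.

## Working session

There is one attempt and no reset: what is moved stays moved. The work goes in short steps, Python scripts to look and compute and a tool call to move; the robot and the scene stay as the last step left them, time stands still between calls to the robot, and variables do not carry over. Pictures are saved under pics/ and viewed, about 12 in all and at most 16, crops included, and the job is handed in when it is done.

Besides the shell and the picture viewer there is one more tool, called after ">>>" as name([rows], argument=value, ...), one row to a line, values as JSON. move_arm: Moves the arm, as the interface text tells. Its arguments: {"type":"object","properties":{"commands":{"type":"array"},"jaw":{"type":"number"}},"required":["commands"]}

```bash
mkdir -p pics; ls; cat > h.py <<'E'
import numpy as np, cv2
from plant import get_obs, snapshot, calibration, close_job, ctrl
def save(n,im): cv2.imwrite('pics/'+n+'.png',im[:,:,::-1])
def ray(name,px):
    c=calibration(name);K=np.array(c['mtx']);k=c['k1'];T=np.array(c['T'])
    px=np.atleast_2d(np.array(px,float))
    und=cv2.undistortPoints(px.reshape(-1,1,2),K,np.array([k,0,0,0,0.]))[:,0]
    d=np.c_[und[:,0],-und[:,1],-np.ones(len(und))]@T[:3,:3].T
    return T[:3,3],d
def onz(name,px,z):
    o,d=ray(name,px); return o+d*((z-o[2])/d[:,2])[:,None]
E
python3 - <<'E'
from h import *
for n in('top','side'):
    p,d=snapshot(n); save(n+'0',p); np.save(n+'0.npy',d); c=calibration(n); print(n,c)
o=get_obs(); print(o)
E
```

```text
pics
top {'mtx': array([[515.80449381,   0.        , 331.96000582],
       [  0.        , 515.80449381, 197.21061437],
       [  0.        ,   0.        ,   1.        ]]), 'k1': -0.16560875700119093, 'T': array([[ 0.00548344,  0.9982235 , -0.05932773,  0.47896068],
       [-0.99994742,  0.00598772,  0.00832542,  0.01134633],
       [ 0.00866587,  0.05927896,  0.99820384,  1.2915315 ],
       [ 0.        ,  0.        ,  0.        ,  1.        ]])}
side {'mtx': array([[489.44687347,   0.        , 318.00317459],
       [  0.        , 489.44687347, 196.70482199],
       [  0.        ,   0.        ,   1.        ]]), 'k1': -0.08168627224745802, 'T': array([[ 0.97063559,  0.1421595 , -0.19405472,  0.26683452],
       [-0.2401825 ,  0.61758169, -0.74893606, -1.05490124],
       [ 0.01337627,  0.77355254,  0.63359099,  1.0137249 ],
       [ 0.        ,  0.        ,  0.        ,  1.        ]])}
{'clock': 0.1, 'joint_pos': array([-5.33354174e+01,  2.05878438e+01,  6.37685046e-01, -1.86311422e-02,
       -7.01348225e+01, -1.65068606e+01]), 'qvel': array([ 0.11361747, -0.07933882,  0.10120066, -0.00103577,  0.05441138,
        0.02445824]), 'tau': array([ 4.44035140e-04, -5.84162164e+01,  2.93753707e+01,  7.01552868e+00,
        1.01687363e-02, -7.44219960e-05]), 'tool_pos': array([ 0.23243225, -0.63324418,  0.2256976 ]), 'orientation': array([  4.86239834,  89.91323196, 115.01377633]), 'force': array([-0.48935769,  0.11847219, -0.60315269]), 'moment': array([-0.03812856, -0.04802383, -0.00143936]), 'opening': 0.08720345739062897}
```

View pics/top0.png

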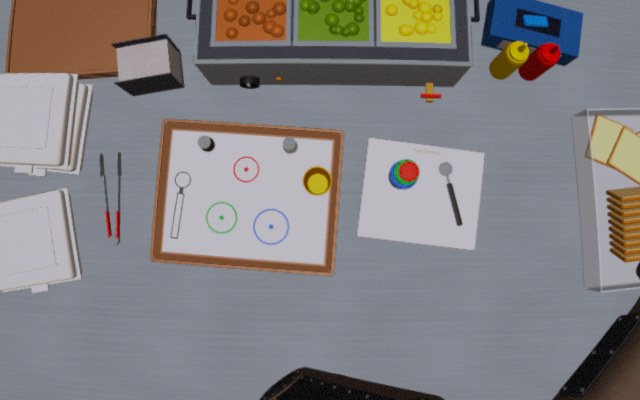

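View pics/side0.png

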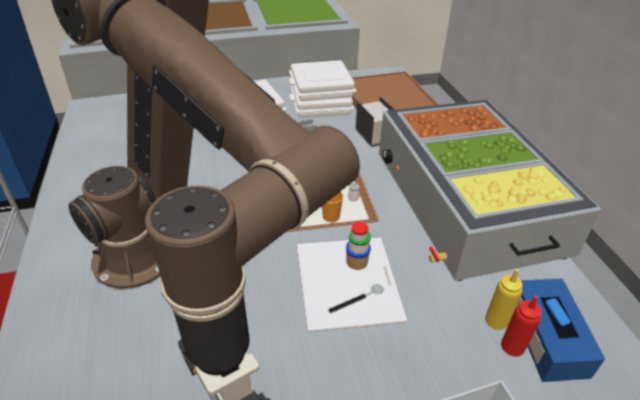

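Top view: stack near (405,173), spoon bowl at (446,169) with its handle end at (460,223), and rings red (246,169), green (221,217), blue (271,227). The outline's bowl is at (183,180), the tumbler at (317,180), and the shakers at (206,143) and (289,145). The side view confirms the stack is upright on the board.

```bash
cat > m.py <<'E'
from h import *
def masks(p):
    hsv=cv2.cvtColor(p,cv2.COLOR_RGB2HSV);H,S,V=cv2.split(hsv)
    r=((H<8)|(H>172))&(S>120)&(V>80)
    g=(H>45)&(H<80)&(S>90)
    b=(H>100)&(H<125)&(S>100)
    return dict(red=r,green=g,blue=b),hsv
def roi(m,x0,y0,x1,y1):
    o=np.zeros(m.shape,np.uint8);o[y0:y1,x0:x1]=m[y0:y1,x0:x1];return o
def circ(m):
    cs,_=cv2.findContours(m,cv2.RETR_EXTERNAL,cv2.CHAIN_APPROX_NONE)
    return max(cs,key=cv2.contourArea)[:,0].astype(float)
def fit(P):
    A=np.c_[2*P[:,:2],np.ones(len(P))];s=np.linalg.lstsq(A,(P[:,:2]**2).sum(1),rcond=None)[0]
    return s[:2],2*np.sqrt(s[2]+s[0]**2+s[1]**2)
def axisof(m,name,z):
    ys,xs=np.nonzero(m);P=onz(name,np.c_[xs,ys],z)[:,:2];c=P.mean(0)
    u=np.linalg.svd(P-c,full_matrices=False)[2][0];t=(P-c)@u
    return c,u,t.min(),t.max()
E
python3 - <<'E'
from m import *
p,d=snapshot('top');M,hsv=masks(p)
for c in M:
    f=fit(onz('top',circ(roi(M[c],165,130,330,265)),.006));print('ring',c,f)
for c,z in(('red',.146),('green',.114),('blue',.072)):
    m=roi(M[c],380,150,430,200);ct=circ(m);print('lid',c,fit(onz('top',ct,z)),cv2.minEnclosingCircle(ct.astype(np.float32)))
V=hsv[:,:,2]
h=roi(V<70,440,175,475,235);print('handle',axisof(h,'top',.021),h.sum())
print('bowl guess',onz('top',[446,169],.018))
g=cv2.cvtColor(p,cv2.COLOR_RGB2GRAY)
dk=roi(g<130,166,165,196,245);print('mark',axisof(dk,'top',.006),dk.sum())
print('mark bowl fit',fit(onz('top',circ(roi(g<130,170,168,196,189)),.006)))
print('board depth',d[230,400],'tumbler',onz('top',[317,180],.09))
a=cv2.resize(p[150:245,375:490],None,fx=5,fy=5,interpolation=cv2.INTER_CUBIC)
save('crop1',a)
E
```

```text
ring red (array([0.62540495, 0.21810486]), np.float64(0.0067179835704959815))
ring green (array([0.50400846, 0.27848186]), np.float64(0.00618309125938595))
ring blue (array([0.48150582, 0.15331548]), np.float64(0.007475480901931973))
lid red (array([ 0.60700759, -0.16970713]), np.float64(0.041412525678128205)) ((408.5798034667969, 171.0446014404297), 9.639628410339355)
lid green (array([ 0.60911795, -0.17023174]), np.float64(0.05306729142761341)) ((406.0833435058594, 171.84722900390625), 12.53126049041748)
lid blue (array([ 0.60721891, -0.16876851]), np.float64(0.06099716690461716)) ((403.0, 174.6052703857422), 14.095561027526855)
handle (array([ 0.53885812, -0.30446777]), array([-0.96747434, -0.25296916]), np.float64(-0.05270183329987007), np.float64(0.05136718998418949)) 155
bowl guess [[ 0.62725407 -0.28494504  0.018     ]]
mark (array([0.57541496, 0.40280345]), array([-0.980953  , -0.19424521]), np.float64(-0.062483223946608345), np.float64(0.12488031833082001)) 81
mark bowl fit (array([0.57833773, 0.38182675]), np.float64(0.005989597906557907))
board depth 1.2825432 tumbler [[0.59047928 0.0365297  0.09      ]]
```

View pics/crop1.png

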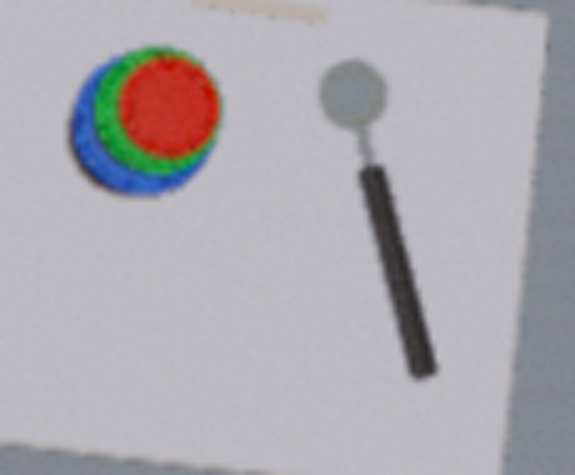

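The crop shows the three lids nested at (405,173) and a clear spoon with its handle pointing down and to the right. All lids come out at about (0.607,-0.169). Next I'll measure the printed outline better, cross-check the stack from the side camera, and set up a delta calculator.

```bash
cat > go.py <<'E'
import sys
from h import *
from scipy.spatial.transform import Rotation as R
# usage: go.py x y z [jaw_yaw_deg]
o=get_obs();Rm=R.from_euler('xyz',o['orientation'],degrees=True).as_matrix()
a=[float(v) for v in sys.argv[1:]]
jy=np.degrees(np.arctan2(Rm[1,2],Rm[0,2]))
print('t %.1f pos'%o['clock'],o['tool_pos'].round(4),'jawyaw %.2f'%jy,'down',Rm[:,0].round(4),'open %.4f'%o['opening'],'F',o['force'].round(1),'j6 %.0f'%o['joint_pos'][5])
if len(a)>3:
    s=-((a[3]-jy+90)%180-90); print('spin rad %.3f (about tool x, other way: %.3f)'%(np.radians(s),np.radians(s-180*np.sign(s))))
    Rm=Rm@R.from_rotvec([np.radians(s),0,0]).as_matrix()
if a: print('delta cm in tool axes (after spin)',(Rm.T@(np.array(a[:3])-o['tool_pos'])*100).round(2))
E
python3 - <<'E'
from m import *
p,d=snapshot('top');g=cv2.cvtColor(p,cv2.COLOR_RGB2GRAY)
r=p[165:245,165:198];print(g[165:245,165:198].min(),np.median(g[165:245,165:198]))
bh=cv2.morphologyEx(g,cv2.MORPH_BLACKHAT,np.ones((9,9)))
m=roi((bh>20),168,166,195,243)
# bowl: top part rows<190
ys,xs=np.nonzero(m)
P=onz('top',np.c_[xs,ys],.006)
cs=P[ys<188];print('mark bowl',fit(cs),len(cs))
hp=P[ys>192];c=hp[:,:2].mean(0);u=np.linalg.svd(hp[:,:2]-c)[2][0];print('mark handle',c,u,np.degrees(np.arctan2(u[1],u[0])),((hp[:,:2]-c)@u).min(),((hp[:,:2]-c)@u).max())
# spoon bowl
hsv=cv2.cvtColor(p,cv2.COLOR_RGB2HSV)
mb=roi((g<165),432,158,462,178);print('spoon bowl',fit(onz('top',circ(mb),.02)))
q,dq=snapshot('side');M,_=masks(q)
for c,z in(('red',.146),('green',.114),('blue',.072)):
    ct=circ(roi(M[c],330,215,390,260));print('side',c,cv2.boundingRect(ct.astype(np.int32)))
ct=circ(roi(M['red'],340,220,380,245))
print(onz('side',[[360,228]],.146))
# depth points of stack top
T=calibration('side')['T']
cc=cv2.resize(np.hstack([p[150:250,160:230]]),None,fx=5,fy=5,interpolation=cv2.INTER_CUBIC);save('mark',cc)
save('st',cv2.resize(q[215:275,330:390],None,fx=8,fy=8,interpolation=cv2.INTER_CUBIC))
E
python3 go.py .607 -.1695 .122
```

```text
76 186.0
mark bowl (array([0.59851645, 0.37996802]), np.float64(0.039528505410825775)) 79
mark handle [0.50655293 0.39143381] [-0.98976166  0.14273   ] 171.7941492904423 -0.058660840803259784 0.05782777028473779
spoon bowl (array([ 0.62707847, -0.28277427]), np.float64(0.03464695277265626))
side red (352, 221, 16, 14)
side green (349, 232, 22, 13)
side blue (346, 243, 24, 15)
[[ 0.60824943 -0.17848142  0.146     ]]
t 0.2 pos [ 0.2325 -0.6334  0.2261] jawyaw 110.16 down [-4.e-04  7.e-04 -1.e+00] open 0.0875 F [-0.5 -0.7 -0.1] j6 -17
delta cm in tool axes (after spin) [ 10.43 -51.14  30.64]
```

View pics/mark.png

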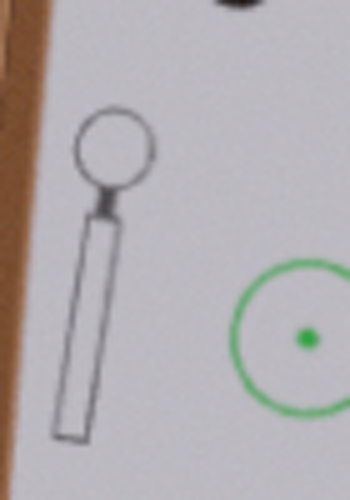

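View pics/st.png

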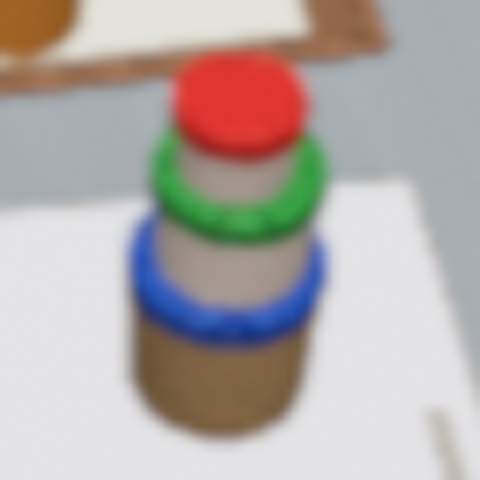

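The outline bowl is at (0.5985,0.380), heading about -7.5°; the spoon bowl is at (0.627,-0.283), heading about 14°. The sizes match. The stack is straight. Moving.

>>> move_arm([
  [[0,-3.2,1.9,0],[0,-3.2,1.9,0],[0,-3.2,1.9,0],[0,-3.2,1.9,0],[0,-3.2,1.9,0],[0,-3.2,1.9,0],[0,-3.2,1.9,0],[0,-3.2,1.9,0]],
], jaw=8.76)

```text
clock: 1.05
tool_pos: [0.4213, -0.4014, 0.2267]
orientation: [-124.6, 90.0, -14.5]
force: [-0.0, 0.1, -0.0]
opening: 0.0874
```

>>> move_arm([
  [[0,-3.2,1.9,0],[0,-3.2,1.9,0],[0,-3.2,1.9,0],[0,-3.2,1.9,0],[0,-3.2,1.9,0],[0,-3.2,1.9,0],[0,-3.2,1.9,0],[0,0,0,0]],
])

```text
clock: 1.85
tool_pos: [0.5873, -0.1977, 0.226]
orientation: [-44.2, 90.0, 66.2]
force: [-0.9, -0.1, -0.3]
opening: 0.0875
```

```bash
python3 go.py .607 -.1695 .122 110
```

```text
t 1.9 pos [ 0.5873 -0.1977  0.226 ] jawyaw 110.34 down [ 1.e-04  2.e-04 -1.e+00] open 0.0875 F [-0.9 -0.1 -0.3] j6 -69
spin rad 0.006 (about tool x, other way: -3.136)
delta cm in tool axes (after spin) [10.4  -2.82  1.97]
```

>>> move_arm([
  [[0,-1.4,1.0,0],[0,-1.4,0.95,0],[2,0,0,0],[2,0,0,0],[1.5,0,0,0],[0,0,0,0],[0,0,0,0]],
])

```text
clock: 2.55
tool_pos: [0.6048, -0.1728, 0.1719]
orientation: [146.4, 90.0, -103.5]
force: [0.8, -0.6, 0.2]
opening: 0.0878
```

```bash
python3 go.py .607 -.1695 .122 110; python3 - <<'E'
from h import *
q,_=snapshot('side');p,_=snapshot('top')
a=cv2.resize(q[170:290,290:430],None,fx=4,fy=4,interpolation=cv2.INTER_CUBIC);b=cv2.resize(p[120:220,350:460],None,fx=4,fy=4)[:,:240*1]
save('near1',a)
E
```

```text
t 2.5 pos [ 0.6048 -0.1728  0.1719] jawyaw 110.15 down [-1.e-04 -3.e-04 -1.e+00] open 0.0878 F [ 0.8 -0.6  0.2] j6 -72
spin rad 0.003 (about tool x, other way: -3.139)
delta cm in tool axes (after spin) [ 4.99 -0.32  0.24]
```

View pics/near1.png

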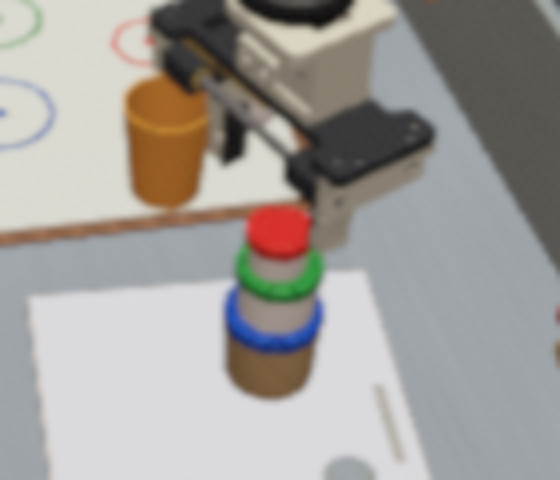

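The side crop shows the fingers straddling the red lid, with tips at (233,160) and (333,245) and their midpoint over the lid at (281,222). Descending.

>>> move_arm([
  [[1.5,-0.32,0.24,0],[1.5,0,0,0],[1.2,0,0,0],[0.6,0,0,0],[0,0,0,0],[0,0,0,0]],
])

```text
clock: 3.25
tool_pos: [0.6071, -0.1695, 0.1241]
orientation: [-129.8, 90.0, -19.6]
force: [0.7, 0.2, 0.7]
opening: 0.0878
```

>>> move_arm([
  [[0,0,0,0],[0,0,0,0],[0,0,0,0],[0,0,0,0],[0,0,0,0],[0,0,0,0],[0,0,0,0],[0,0,0,0]],
], jaw=4.0)

```text
clock: 4.05
tool_pos: [0.6068, -0.1694, 0.1236]
orientation: [-148.6, 90.0, -38.5]
force: [-0.5, -0.3, 0.3]
opening: 0.0451
```

>>> move_arm([
  [[0,0,0,0],[-0.5,0,0,0],[-1,0,0,0],[-1.5,0,0,0],[-2,0,0,0],[-2,0,0,0],[-1,0,0,0],[0,0,0,0]],
])

```text
clock: 4.85
tool_pos: [0.6076, -0.1695, 0.2057]
orientation: [-112.7, 89.8, -2.5]
force: [-0.0, 0.5, 0.2]
opening: 0.045
```

```bash
python3 go.py .6255 .218 .20 110; python3 - <<'E'
from m import *
p,_=snapshot('top');q,_=snapshot('side');M,_=masks(p)
m=M['green']
ct=circ(roi(m,380,150,430,200));print(fit(onz('top',ct,.114)))
save('lift1',cv2.resize(q[140:290,280:440],None,fx=4,fy=4,interpolation=cv2.INTER_CUBIC))
E
```

```text
t 4.8 pos [ 0.6076 -0.1695  0.2057] jawyaw 110.16 down [ 3.4e-03 -1.0e-04 -1.0e+00] open 0.0450 F [-0.   0.5  0.2] j6 -72
spin rad 0.003 (about tool x, other way: -3.139)
delta cm in tool axes (after spin) [  0.57 -14.93  35.8 ]Traceback (most recent call last):
  File "<stdin>", line 4, in <module>
  File "m.py", line 12, in circ
    return max(cs,key=cv2.contourArea)[:,0].astype(float)
           ~~~^^^^^^^^^^^^^^^^^^^^^^^^
ValueError: max() iterable argument is empty
```

>>> move_arm([
  [[0,-0.5,1.2,0],[0,-1.1,2.6,0],[0,-1.7,4.0,0],[0,-1.7,4.0,0],[0,-1.7,4.0,0],[0,-1.7,4.0,0],[0,-1.7,4.0,0],[0,-1.7,4.0,0]],
])

```text
clock: 5.75
tool_pos: [0.6208, 0.1345, 0.2025]
orientation: [91.4, 89.9, -158.4]
force: [0.9, -0.1, -0.4]
opening: 0.045
```

>>> move_arm([
  [[0,-1.5,3.6,0],[0,-1.1,2.6,0],[0,-0.5,1.2,0],[0,0,0.6,0],[0,0,0,0],[0,0,0,0]],
])

```text
clock: 6.35
tool_pos: [0.623, 0.2171, 0.2034]
orientation: [107.6, 90.0, -142.2]
force: [0.1, -0.1, -0.2]
opening: 0.0449
```

```bash
python3 go.py .6255 .218 .016 110; python3 - <<'E'
from m import *
p,_=snapshot('top');q,_=snapshot('side');M,_=masks(p)
m=M['green']
ct=circ(roi(m,380,150,430,200));print(fit(onz('top',ct,.114)))
b=circ(roi(M['blue'],380,150,430,200));print(fit(onz('top',b,.072)))
save('lift1',np.hstack([q[60:260,240:440],p[100:300,140:340]]).repeat(2,0).repeat(2,1))
E
```

```text
t 6.3 pos [0.623  0.2171 0.2034] jawyaw 110.12 down [-4.e-04 -3.e-04 -1.e+00] open 0.0449 F [ 0.1 -0.1 -0.2] j6 -106
spin rad 0.002 (about tool x, other way: -3.139)
delta cm in tool axes (after spin) [18.74 -0.28  0.  ]
(array([ 0.60885928, -0.16915319]), np.float64(0.05603029072690034))
(array([ 0.60721891, -0.16876851]), np.float64(0.06099716690461716))
```

View pics/lift1.png

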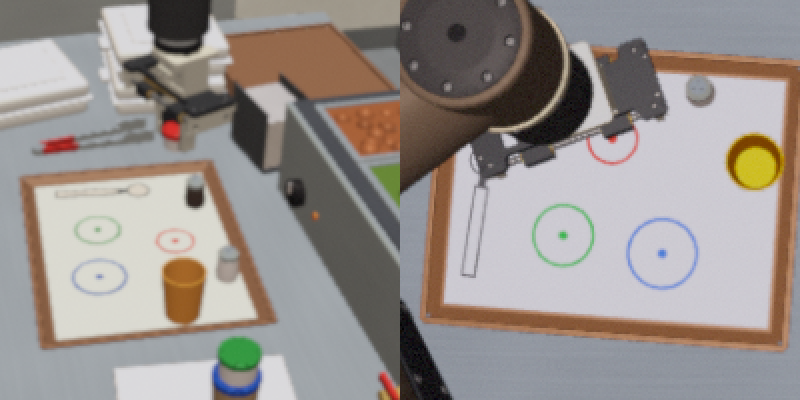

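Side and top views show the red pot upright in the fingers over the tray, with green and blue still standing. Green lid is at (0.609,-0.169). Lowering.

>>> move_arm([
  [[2,-0.28,0,0],[4,0,0,0],[4,0,0,0],[4,0,0,0],[2.5,0,0,0],[1,0,0,0],[0,0,0,0],[0,0,0,0]],
])

```text
clock: 7.25
tool_pos: [0.6269, 0.2191, 0.0301]
orientation: [-87.1, 89.9, 23.0]
force: [-0.4, -1.1, 0.0]
opening: 0.0451
```

```bash
python3 go.py .6255 .218 .0155 110
```

```text
t 7.2 pos [0.6269 0.2191 0.0301] jawyaw 110.15 down [ 1.8e-03  8.0e-04 -1.0e+00] open 0.0451 F [-0.4 -1.1  0. ] j6 -106
spin rad 0.003 (about tool x, other way: -3.139)
delta cm in tool axes (after spin) [ 1.46  0.18 -0.05]
```

>>> move_arm([
  [[0.6,0.15,0,0],[0.4,0,0,0],[0.2,0,0,0],[0.15,0,0,0],[0.1,0,0,0],[0,0,0,0],[0,0,0,0]],
])

```text
clock: 7.95
tool_pos: [0.6246, 0.2186, 0.0156]
orientation: [-102.0, 90.0, 8.2]
force: [-3.7, -0.6, 10.4]
opening: 0.0448
```

```bash
python3 go.py .6255 .218 .0155 110
```

```text
t 8.0 pos [0.6246 0.2186 0.0156] jawyaw 110.19 down [ 7.e-04  1.e-04 -1.e+00] open 0.0448 F [-3.7 -0.6 10.4] j6 -106
spin rad 0.003 (about tool x, other way: -3.138)
delta cm in tool axes (after spin) [ 0.01 -0.07 -0.09]
```

Touchdown (10 N). Releasing and lifting.

>>> move_arm([
  [[0,0,0,0],[0,0,0,0],[0,0,0,0],[0,0,0,0],[0,0,0,0]],
], jaw=6.4)

```text
clock: 8.45
tool_pos: [0.6244, 0.2185, 0.0139]
orientation: [104.6, 90.0, -145.2]
force: [-0.2, 0.1, 0.6]
opening: 0.0637
```

>>> move_arm([
  [[-1,0,0,0],[-2,0,0,0],[-4,0,0,0],[-4,0,0,0],[-4,0,0,0],[-3,0,0,0],[0,0,0,0]],
])

```text
clock: 9.15
tool_pos: [0.6269, 0.2195, 0.2007]
orientation: [-83.4, 89.5, 26.8]
force: [-0.4, 0.1, -0.6]
opening: 0.0642
```

```bash
python3 go.py .6085 -.169 .192 110
```

```text
t 9.2 pos [0.6269 0.2195 0.2007] jawyaw 110.20 down [ 0.0085  0.0043 -1.    ] open 0.0642 F [-0.4  0.1 -0.6] j6 -106
spin rad 0.003 (about tool x, other way: -3.138)
delta cm in tool axes (after spin) [  0.69  15.02 -35.88]
```

>>> move_arm([
  [[0,0.8,-1.9,0],[0,1.7,-4.0,0],[0,1.7,-4.0,0],[0,1.7,-4.0,0],[0,1.7,-4.0,0],[0,1.7,-4.0,0],[0,1.7,-4.0,0],[0,1.7,-4.0,0]],
], jaw=8.76)

```text
clock: 9.95
tool_pos: [0.6069, -0.1083, 0.1935]
orientation: [72.8, 89.9, -177.1]
force: [1.3, -0.1, -0.6]
opening: 0.0873
```

>>> move_arm([
  [[0,1.5,-3.6,0],[0,0.8,-2.0,0],[0,0,0,0],[0,0,0,0],[0,0,0,0]],
])

```text
clock: 10.45
tool_pos: [0.6056, -0.1661, 0.1937]
orientation: [55.1, 90.0, 165.3]
force: [-0.1, 1.0, -0.1]
opening: 0.0877
```

```bash
python3 go.py .6085 -.169 .091 110;  python3 - <<'E'
from m import *
p,_=snapshot('top');M,_=masks(p)
print('red',fit(onz('top',circ(roi(M['red'],165,130,330,265)),.038)))
E
```

```text
t 10.4 pos [ 0.6056 -0.1661  0.1937] jawyaw 110.17 down [-7.e-04  2.e-04 -1.e+00] open 0.0877 F [-0.1  1.  -0.1] j6 -72
spin rad 0.003 (about tool x, other way: -3.139)
delta cm in tool axes (after spin) [10.27 -0.18 -0.38]
red (array([0.62363266, 0.22139238]), np.float64(0.04273283207060166))
```

>>> move_arm([
  [[1.5,-0.18,-0.38,0],[3,0,0,0],[3,0,0,0],[1.7,0,0,0],[0.8,0,0,0],[0.2,0,0,0],[0,0,0,0],[0,0,0,0]],
])

```text
clock: 11.3
tool_pos: [0.6097, -0.1693, 0.0931]
orientation: [-115.2, 89.9, -5.0]
force: [-1.0, 0.5, 0.6]
opening: 0.0875
```

>>> move_arm([
  [[0,0,0,0],[0,0,0,0],[0,0,0,0],[0,0,0,0],[0,0,0,0],[0,0,0,0],[0,0,0,0]],
], jaw=5.2)

```text
clock: 12.0
tool_pos: [0.6092, -0.1695, 0.0924]
orientation: [-135.1, 90.0, -25.0]
force: [-1.0, -0.2, 3.3]
opening: 0.0596
```

>>> move_arm([
  [[-0.5,0,0,0],[-1,0,0,0],[-2,0,0,0],[-2.5,0,0,0],[-2.5,0,0,0],[-2,0,0,0],[-1,0,0,0],[0,0,0,0]],
])

```text
clock: 12.8
tool_pos: [0.6096, -0.1694, 0.2088]
orientation: [-111.2, 89.8, -1.0]
force: [-0.4, 0.5, -1.7]
opening: 0.059
```

```bash
python3 go.py .504 .2785 .20 110
```

```text
t 12.8 pos [ 0.6096 -0.1694  0.2088] jawyaw 110.16 down [ 2.9e-03 -1.0e-04 -1.0e+00] open 0.0590 F [-0.4  0.5 -1.7] j6 -72
spin rad 0.003 (about tool x, other way: -3.139)
delta cm in tool axes (after spin) [ 0.85 -5.39 45.71]
```

>>> move_arm([
  [[0,-0.1,1.2,0],[0,-0.3,2.6,0],[0,-0.5,4.0,0],[0,-0.5,4.0,0],[0,-0.5,4.2,0],[0,-0.5,4.2,0],[0,-0.5,4.2,0],[0,-0.5,4.2,0]],
])

```text
clock: 13.6
tool_pos: [0.5406, 0.1125, 0.2057]
orientation: [89.1, 89.9, -160.7]
force: [0.2, -0.3, -0.4]
opening: 0.059
```

>>> move_arm([
  [[0,-0.5,4.2,0],[0,-0.5,4.0,0],[0,-0.5,4.0,0],[0,-0.3,2.8,0],[0,-0.2,1.4,0],[0,0,0.6,0],[0,0,0,0],[0,0,0,0]],
])

```text
clock: 14.4
tool_pos: [0.5024, 0.2763, 0.2067]
orientation: [116.3, 90.0, -133.6]
force: [0.1, 0.3, 0.1]
opening: 0.059
```

```bash
python3 go.py .504 .2785 .0264 110;  python3 - <<'E'
from m import *
p,_=snapshot('top');q,_=snapshot('side');M,_=masks(p)
b=circ(roi(M['blue'],380,150,430,200));print('blue',fit(onz('top',b,.072)))
print('red',fit(onz('top',circ(roi(M['red'],165,130,330,265)),.038)))
save('s2',np.hstack([q[60:260,240:440],p[100:300,140:340]]).repeat(2,0).repeat(2,1))
E
```

```text
t 14.4 pos [0.5024 0.2763 0.2067] jawyaw 110.12 down [-6.e-04 -6.e-04 -1.e+00] open 0.0590 F [0.1 0.3 0.1] j6 -118
spin rad 0.002 (about tool x, other way: -3.139)
delta cm in tool axes (after spin) [18.03 -0.23  0.16]
blue (array([ 0.60737951, -0.16889462]), np.float64(0.06657177463093628))
red (array([0.6232904 , 0.22143015]), np.float64(0.043147179879802454))
```

View pics/s2.png

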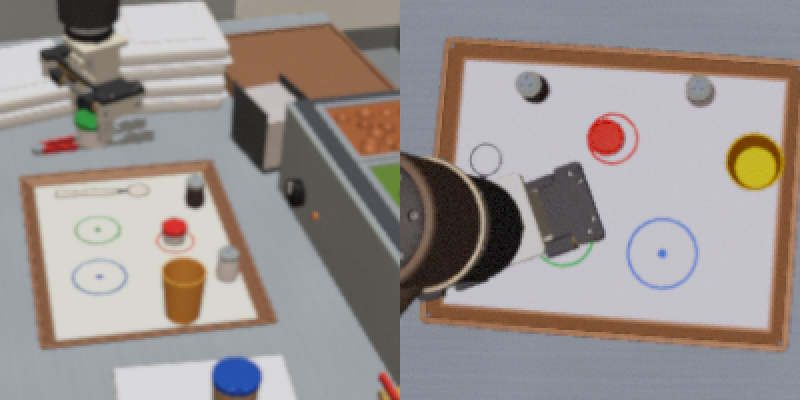

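Red stands inside its ring, with the lid at (605,137) in the composite (parallax shifts it a little). Green hangs upright in the gripper, and blue is alone on the board at (0.607,-0.169). Lowering green.

>>> move_arm([
  [[2,-0.1,0.16,0],[4,0,0,0],[4,0,0,0],[4,0,0,0],[2,0,0,0],[0.8,0,0,0],[0,0,0,0],[0,0,0,0]],
])

```text
clock: 15.3
tool_pos: [0.5038, 0.2794, 0.0403]
orientation: [-72.4, 89.9, 37.7]
force: [-0.1, 0.2, -0.6]
opening: 0.059
```

```bash
python3 go.py .504 .2785 .026 110
```

```text
t 15.3 pos [0.5038 0.2794 0.0403] jawyaw 110.14 down [ 0.0014  0.0011 -1.    ] open 0.0590 F [-0.1  0.2 -0.6] j6 -118
spin rad 0.003 (about tool x, other way: -3.139)
delta cm in tool axes (after spin) [ 1.43  0.02 -0.09]
```

>>> move_arm([
  [[0.6,0,0,0],[0.4,0,0,0],[0.2,0,0,0],[0.15,0,0,0],[0.1,0,0,0],[0,0,0,0],[0,0,0,0]],
])

```text
clock: 16.0
tool_pos: [0.503, 0.2792, 0.0263]
orientation: [-92.8, 90.0, 17.4]
force: [-5.5, -3.1, 15.1]
opening: 0.059
```

```bash
python3 go.py .504 .2785 .0255 110
```

```text
t 16.0 pos [0.503  0.2792 0.0263] jawyaw 110.20 down [ 7.e-04  2.e-04 -1.e+00] open 0.0590 F [-5.5 -3.1 15.1] j6 -118
spin rad 0.003 (about tool x, other way: -3.138)
delta cm in tool axes (after spin) [ 0.08 -0.07 -0.1 ]
```

>>> move_arm([
  [[0,0,0,0],[0,0,0,0],[0,0,0,0],[0,0,0,0],[0,0,0,0]],
], jaw=7.6)

```text
clock: 16.5
tool_pos: [0.5029, 0.2791, 0.0244]
orientation: [117.4, 90.0, -132.5]
force: [-0.1, -0.3, 0.1]
opening: 0.0758
```

>>> move_arm([
  [[-1,0,0,0],[-2,0,0,0],[-4,0,0,0],[-4,0,0,0],[-4,0,0,0],[-3,0,0,0],[0,0,0,0]],
])

```text
clock: 17.2
tool_pos: [0.505, 0.2806, 0.2105]
orientation: [-70.9, 89.5, 39.3]
force: [-0.3, -0.5, -0.8]
opening: 0.0761
```

>>> move_arm([
  [[0,0.2,-2.6,0],[0,0.5,-4.0,0],[0,0.5,-4.2,0],[0,0.5,-4.2,0],[0,0.5,-4.2,0],[0,0.5,-4.2,0],[0,0.5,-4.2,0],[0,0.5,-4.2,0]],
], jaw=8.76)

```text
clock: 18.0
tool_pos: [0.5777, -0.0339, 0.2048]
orientation: [-52.7, 90.0, 57.5]
force: [1.5, 0.3, 0.8]
opening: 0.0876
```

>>> move_arm([
  [[0,0.5,-4.2,0],[0,0.5,-4.0,0],[0,0.5,-3.0,0],[0,0.3,-2,0],[0,0,-0.5,0],[0,0,0,0],[0,0,0,0]],
])

```text
clock: 18.7
tool_pos: [0.6079, -0.1663, 0.2045]
orientation: [22.5, 90.0, 132.7]
force: [0.3, 0.4, -0.0]
opening: 0.0877
```

```bash
python3 go.py .6075 -.169 .048 110;  python3 - <<'E'
from m import *
p,_=snapshot('top');M,_=masks(p)
print('red',fit(onz('top',circ(roi(M['red'],165,130,330,265)),.038)))
print('green',fit(onz('top',circ(roi(M['green'],165,130,330,265)),.048)))
E
```

```text
t 18.7 pos [ 0.6079 -0.1663  0.2045] jawyaw 110.17 down [-2.e-04  2.e-04 -1.e+00] open 0.0877 F [ 0.3  0.4 -0. ] j6 -72
spin rad 0.003 (about tool x, other way: -3.139)
delta cm in tool axes (after spin) [15.65  0.12 -0.24]
red (array([0.62351388, 0.22141987]), np.float64(0.0428939579905495))
green (array([0.50204588, 0.28078077]), np.float64(0.05668539818845553))
```

>>> move_arm([
  [[2,0.12,-0.24,0],[3.5,0,0,0],[3,0,0,0],[1.5,0,0,0],[0,0,0,0],[0,0,0,0]],
])

```text
clock: 19.35
tool_pos: [0.6082, -0.169, 0.1052]
orientation: [-154.7, 90.0, -44.5]
force: [0.5, 0.5, -0.3]
opening: 0.0875
```

```bash
python3 go.py .6075 -.169 .048 110
```

```text
t 19.4 pos [ 0.6082 -0.169   0.1052] jawyaw 110.24 down [ 3.e-04 -3.e-04 -1.e+00] open 0.0875 F [ 0.5  0.5 -0.3] j6 -72
spin rad 0.004 (about tool x, other way: -3.137)
delta cm in tool axes (after spin) [5.72 0.07 0.02]
```

>>> move_arm([
  [[1.5,0,0,0],[1.5,0,0,0],[1.5,0,0,0],[0.9,0,0,0],[0.2,0,0,0],[0,0,0,0],[0,0,0,0]],
])

```text
clock: 20.05
tool_pos: [0.6085, -0.1696, 0.0496]
orientation: [-116.2, 89.9, -6.0]
force: [-0.0, -0.1, -0.4]
opening: 0.0877
```

>>> move_arm([
  [[0,0,0,0],[0,0,0,0],[0,0,0,0],[0,0,0,0],[0,0,0,0],[0,0,0,0],[0,0,0,0]],
], jaw=6.0)

```text
clock: 20.75
tool_pos: [0.6082, -0.1699, 0.0491]
orientation: [-128.7, 89.9, -18.5]
force: [0.5, -1.9, 5.4]
opening: 0.0688
```

>>> move_arm([
  [[-0.5,0,0,0],[-1,0,0,0],[-2,0,0,0],[-3,0,0,0],[-3,0,0,0],[-3,0,0,0],[-2,0,0,0],[0,0,0,0]],
])

```text
clock: 21.55
tool_pos: [0.6091, -0.1696, 0.1973]
orientation: [-112.7, 89.7, -2.5]
force: [1.5, -0.3, -2.8]
opening: 0.069
```

```bash
python3 go.py .4815 .1535 .20 110; python3 - <<'E'
from m import *
q,_=snapshot('side')
save('s3',q[120:320,220:450].repeat(3,0).repeat(3,1))
E
```

```text
t 21.6 pos [ 0.6091 -0.1696  0.1973] jawyaw 110.18 down [ 5.3e-03 -2.0e-04 -1.0e+00] open 0.0690 F [ 1.5 -0.3 -2.8] j6 -72
spin rad 0.003 (about tool x, other way: -3.138)
delta cm in tool axes (after spin) [-0.35  0.94 34.73]
```

View pics/s3.png

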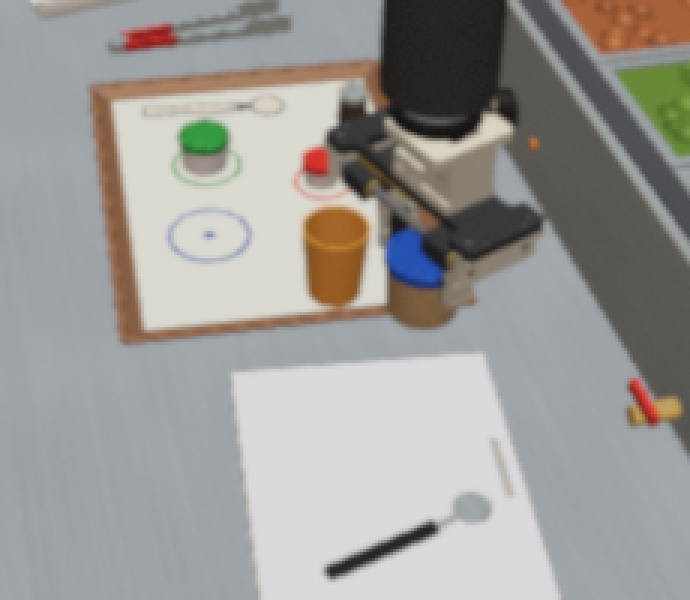

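Blue is held upright, lid at (420,260) in the crop. Green and red stand in their rings and the spoon is undisturbed.

>>> move_arm([
  [[0,0,1.2,0],[0,0.1,2.4,0],[0,0.1,3.4,0],[0,0.1,3.6,0],[0,0.1,3.6,0],[0,0.1,3.6,0],[0,0.1,3.6,0],[0,0.1,3.6,0]],
])

```text
clock: 22.4
tool_pos: [0.5129, 0.0639, 0.1919]
orientation: [85.8, 89.8, -164.1]
force: [1.1, 0.1, -2.0]
opening: 0.0691
```

>>> move_arm([
  [[0,0.1,3.4,0],[0,0.1,3.0,0],[0,0,2.0,0],[0,0,1.0,0],[0,0,0.4,0],[0,0,0,0],[0,0,0,0]],
])

```text
clock: 23.1
tool_pos: [0.4793, 0.1533, 0.1932]
orientation: [108.7, 89.9, -141.1]
force: [0.8, 0.4, -2.5]
opening: 0.0691
```

```bash
python3 go.py .4815 .1535 .0431 110
```

```text
t 23.1 pos [0.4793 0.1533 0.1932] jawyaw 110.13 down [-7.e-04 -6.e-04 -1.e+00] open 0.0691 F [ 0.8  0.4 -2.5] j6 -110
spin rad 0.002 (about tool x, other way: -3.139)
delta cm in tool axes (after spin) [15.01 -0.23 -0.05]
```

>>> move_arm([
  [[2,-0.1,0,0],[3.5,0,0,0],[3.5,0,0,0],[3,0,0,0],[1.2,0,0,0],[0.5,0,0,0],[0,0,0,0],[0,0,0,0]],
])

```text
clock: 23.9
tool_pos: [0.4813, 0.1547, 0.0578]
orientation: [-78.2, 89.9, 32.0]
force: [-0.5, 0.6, -2.3]
opening: 0.0689
```

```bash
python3 go.py .4815 .1535 .0431 110
```

```text
t 23.9 pos [0.4813 0.1547 0.0578] jawyaw 110.16 down [ 0.0017  0.0011 -1.    ] open 0.0689 F [-0.5  0.6 -2.3] j6 -110
spin rad 0.003 (about tool x, other way: -3.139)
delta cm in tool axes (after spin) [ 1.47  0.03 -0.12]
```

>>> move_arm([
  [[0.6,0,-0.1,0],[0.4,0,0,0],[0.2,0,0,0],[0.15,0,0,0],[0.1,0,0,0],[0,0,0,0],[0,0,0,0]],
])

```text
clock: 24.6
tool_pos: [0.4807, 0.1533, 0.043]
orientation: [-128.1, 90.0, -17.9]
force: [-3.9, -0.9, 9.2]
opening: 0.0692
```

```bash
python3 go.py .4815 .1535 .0425 110
```

```text
t 24.6 pos [0.4807 0.1533 0.043 ] jawyaw 110.19 down [ 3.e-04 -1.e-04 -1.e+00] open 0.0692 F [-3.9 -0.9  9.2] j6 -110
spin rad 0.003 (about tool x, other way: -3.138)
delta cm in tool axes (after spin) [ 0.05 -0.08 -0.01]
```

>>> move_arm([
  [[0,0,0,0],[0,0,0,0],[0,0,0,0],[0,0,0,0],[0,0,0,0]],
], jaw=8.4)

```text
clock: 25.1
tool_pos: [0.4807, 0.1534, 0.042]
orientation: [161.9, 90.0, -88.0]
force: [-0.4, 0.1, -0.1]
opening: 0.0838
```

>>> move_arm([
  [[-1,0,0,0],[-2,0,0,0],[-4,0,0,0],[-4,0,0,0],[-3,0,0,0],[-1,0,0,0],[0,0,0,0]],
])

```text
clock: 25.8
tool_pos: [0.4814, 0.1538, 0.1942]
orientation: [-73.1, 89.8, 37.1]
force: [0.0, 0.1, -0.7]
opening: 0.0843
```

```bash
python3 go.py .569 -.297 .15 104
```

```text
t 25.8 pos [0.4814 0.1538 0.1942] jawyaw 110.16 down [ 0.0032  0.0024 -1.    ] open 0.0843 F [ 0.   0.1 -0.7] j6 -110
spin rad 0.108 (about tool x, other way: -3.034)
delta cm in tool axes (after spin) [  4.34   2.42 -45.87]
```

>>> move_arm([
  [[0,0,0,0.105],[0,0.1,-2.5,0],[0,0.2,-4.2,0],[0,0.2,-4.2,0],[0,0.2,-4.2,0],[0,0.2,-4.2,0],[0,0.2,-4.2,0],[0,0.2,-4.2,0]],
], jaw=5.0)

```text
clock: 26.6
tool_pos: [0.5349, -0.1201, 0.1905]
orientation: [74.7, 89.9, 178.8]
force: [1.3, 0.5, -0.0]
opening: 0.0499
```

>>> move_arm([
  [[0,0.2,-4.2,0],[0,0.2,-4.2,0],[0,0.2,-4.2,0],[0,0.2,-3.4,0],[0,0.2,-1.6,0],[0,0,0,0],[0,0,0,0]],
])

```text
clock: 27.3
tool_pos: [0.5683, -0.2911, 0.1907]
orientation: [54.5, 89.9, 158.6]
force: [-1.1, 0.4, 0.2]
opening: 0.0503
```

```bash
python3 go.py .569 -.297 .08 104; python3 - <<'E'
from m import *
p,_=snapshot('top');M,hsv=masks(p);g=cv2.cvtColor(p,cv2.COLOR_RGB2GRAY)
for c,z,t in(('red',.038,(.6254,.2181)),('green',.048,(.504,.2785)),('blue',.066,(.4815,.1533))):
    f=fit(onz('top',circ(roi(M[c],165,130,330,265)),z));print(c,f,f[0]-t)
save('s4',p[110:260,150:480].repeat(2,0).repeat(2,1))
E
```

```text
t 27.3 pos [ 0.5683 -0.2911  0.1907] jawyaw 104.10 down [-2.1e-03  8.0e-04 -1.0e+00] open 0.0503 F [-1.1  0.4  0.2] j6 -66
spin rad 0.002 (about tool x, other way: -3.140)
delta cm in tool axes (after spin) [11.07  0.05 -0.6 ]
red (array([0.62339633, 0.22132176]), np.float64(0.04268664754537937)) [-0.00200367  0.00322176]
green (array([0.50204588, 0.28078077]), np.float64(0.05668539818845553)) [-0.00195412  0.00228077]
blue (array([0.47929323, 0.15586869]), np.float64(0.06681177933808058)) [-0.00220677  0.00256869]
```

View pics/s4.png

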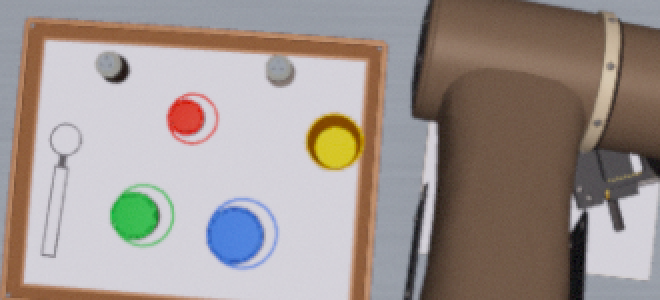

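All three pots are within about 4 mm of their dots, and the tumbler is untouched at (335,142). The gripper is above the spoon. Descending.

>>> move_arm([
  [[2,0.05,-0.6,0],[3.5,0,0,0],[3,0,0,0],[2,0,0,0],[1,0,0,0],[0,0,0,0],[0,0,0,0]],
])

```text
clock: 28.05
tool_pos: [0.5708, -0.2971, 0.0782]
orientation: [-129.4, 89.9, -25.2]
force: [0.3, 0.2, -0.5]
opening: 0.05
```

```bash
python3 go.py .569 -.297 .0155 104; python3 - <<'E'
from m import *
q,_=snapshot('side')
save('s5',q[230:350,290:430].repeat(4,0).repeat(4,1))
E
```

```text
t 28.1 pos [ 0.5708 -0.2971  0.0782] jawyaw 104.21 down [ 1.2e-03 -6.0e-04 -1.0e+00] open 0.0500 F [ 0.3  0.2 -0.5] j6 -66
spin rad 0.004 (about tool x, other way: -3.138)
delta cm in tool axes (after spin) [6.27 0.18 0.06]
```

View pics/s5.png

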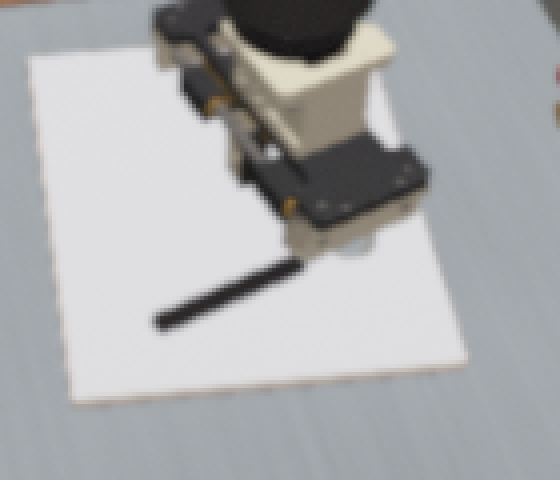

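The near finger at (300,240) is above the handle's front part and the bowl is at (360,245), which fits a TCP 65 mm up. Continuing down.

>>> move_arm([
  [[2,0.1,0,0],[2,0,0,0],[1.2,0,0,0],[0.6,0,0,0],[0.3,0,0,0],[0,0,0,0],[0,0,0,0]],
])

```text
clock: 28.8
tool_pos: [0.5696, -0.2979, 0.0168]
orientation: [-123.1, 89.9, -18.9]
force: [0.9, -0.4, 0.4]
opening: 0.0498
```

```bash
python3 go.py .569 -.297 .0145 104
```

```text
t 28.8 pos [ 0.5696 -0.2979  0.0168] jawyaw 104.15 down [ 1.1e-03 -4.0e-04 -1.0e+00] open 0.0498 F [ 0.9 -0.4  0.4] j6 -66
spin rad 0.003 (about tool x, other way: -3.139)
delta cm in tool axes (after spin) [0.23 0.04 0.1 ]
```

>>> move_arm([
  [[0.15,0,0.1,0],[0,0,0,0],[0,0,0,0]],
])

```text
clock: 29.1
tool_pos: [0.5689, -0.2968, 0.0148]
orientation: [-115.4, 90.0, -11.3]
force: [0.1, 0.1, 0.5]
opening: 0.0497
```

>>> move_arm([
  [[0,0,0,0],[0,0,0,0],[0,0,0,0],[0,0,0,0],[0,0,0,0],[0,0,0,0],[0,0,0,0]],
], jaw=0.6)

```text
clock: 29.8
tool_pos: [0.5689, -0.2968, 0.0146]
orientation: [-110.8, 90.0, -6.6]
force: [-0.7, 0.7, 0.2]
opening: 0.0132
```

>>> move_arm([
  [[-0.5,0,0,0],[-1,0,0,0],[-2,0,0,0],[-3,0,0,0],[-3,0,0,0],[-3,0,0,0],[-3,0,0,0],[-1,0,0,0]],
])

```text
clock: 30.6
tool_pos: [0.5703, -0.2974, 0.1845]
orientation: [-123.6, 89.6, -19.4]
force: [0.4, -0.0, 0.2]
opening: 0.0136
```

```bash
python3 go.py .539 .3875 .18 82.5; python3 - <<'E'
from m import *
q,_=snapshot('side')
save('s6',q[150:300,270:450].repeat(3,0).repeat(3,1))
E
```

```text
t 30.6 pos [ 0.5703 -0.2974  0.1845] jawyaw 104.17 down [ 0.0059 -0.0021 -1.    ] open 0.0136 F [ 0.4 -0.   0.2] j6 -66
spin rad 0.378 (about tool x, other way: -2.763)
delta cm in tool axes (after spin) [ 0.29 12.05 67.5 ]
```

View pics/s6.png

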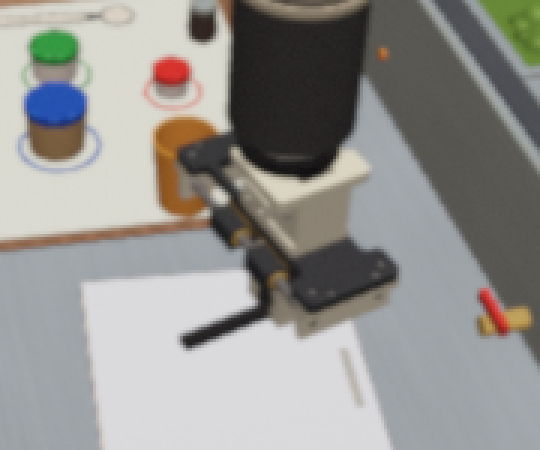

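The spoon is held level at (225,330)-(262,305), and the tray is as before.

>>> move_arm([
  [[0,0,0,0.04],[0,0,0,0.08],[0,0,0,0.1],[0,0,0,0.1],[0,0,0,0.058],[0,0.2,1.2,0],[0,0.5,2.8,0],[0,0.7,4,0]],
])

```text
clock: 31.45
tool_pos: [0.5647, -0.2153, 0.1785]
orientation: [91.2, 89.9, 173.6]
force: [1.0, 1.2, -0.1]
opening: 0.0134
```

>>> move_arm([
  [[0,0.75,4.2,0],[0,0.75,4.2,0],[0,0.75,4.2,0],[0,0.75,4.2,0],[0,0.75,4.2,0],[0,0.75,4.2,0],[0,0.75,4.2,0],[0,0.75,4.2,0]],
])

```text
clock: 32.25
tool_pos: [0.5487, 0.1274, 0.1793]
orientation: [96.2, 90.0, 178.8]
force: [0.6, 0.2, -1.1]
opening: 0.0136
```

>>> move_arm([
  [[0,0.75,4.2,0],[0,0.75,4.2,0],[0,0.75,4.2,0],[0,0.75,4.2,0],[0,0.5,3,0],[0,0.3,2,0],[0,0,0,0],[0,0,0,0]],
])

```text
clock: 33.05
tool_pos: [0.5401, 0.3463, 0.179]
orientation: [138.4, 89.9, -139.1]
force: [-0.1, -1.0, -1.4]
opening: 0.0138
```

```bash
python3 go.py .539 .3875 .01 82.5
```

```text
t 33.0 pos [0.5401 0.3463 0.179 ] jawyaw 82.55 down [-9.e-04 -8.e-04 -1.e+00] open 0.0138 F [-0.1 -1.  -1.4] j6 -147
spin rad 0.001 (about tool x, other way: -3.141)
delta cm in tool axes (after spin) [16.89  0.63  4.08]
```

>>> move_arm([
  [[0,0.3,2,0],[0,0.2,1.5,0],[1.5,0,0.4,0],[3.5,0,0,0],[3.5,0,0,0],[3,0,0,0],[0,0,0,0],[0,0,0,0]],
])

```text
clock: 33.85
tool_pos: [0.5409, 0.3853, 0.0642]
orientation: [162.5, 89.9, -115.0]
force: [-0.1, 0.9, 0.4]
opening: 0.0136
```

```bash
python3 go.py .539 .3875 .01 82.5; python3 - <<'E'
from m import *
q,_=snapshot('side')
save('s7',q[60:200,220:400].repeat(4,0).repeat(4,1))
E
```

```text
t 33.9 pos [0.5409 0.3853 0.0642] jawyaw 82.49 down [-7.0e-04 -1.5e-03 -1.0e+00] open 0.0136 F [-0.1  0.9  0.4] j6 -150
spin rad -0.000 (about tool x, other way: 3.141)
delta cm in tool axes (after spin) [5.42 0.22 0.2 ]
```

View pics/s7.png

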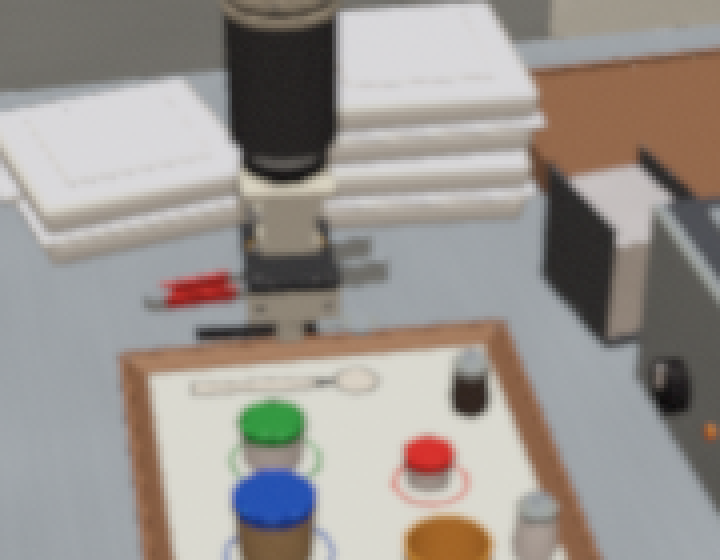

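The spoon is level above the outline. The rim is close to the left finger, so I'll measure the gap before going lower.

```bash
python3 - <<'E'
from m import *
p=cv2.imread('pics/top0.png')[:,:,::-1].copy();hsv=cv2.cvtColor(p,cv2.COLOR_RGB2HSV)
for r in (185,200,215,230):
    s=hsv[r,140:190,1]>70; xs=np.nonzero(s)[0]+140; xs=xs[xs<178]
    e=[xs.max()+.5,r]; print(r,xs.min(),xs.max(),onz('top',[e],.024).round(4),onz('top',[e],.006).round(4))
E
```

```text
185 156 166 [[0.5824 0.4151 0.024 ]] [[0.5839 0.4208 0.006 ]]
200 155 165 [[0.5448 0.4167 0.024 ]] [[0.5458 0.4224 0.006 ]]
215 154 163 [[0.5073 0.421  0.024 ]] [[0.5077 0.4268 0.006 ]]
230 152 162 [[0.4699 0.4229 0.024 ]] [[0.4697 0.4287 0.006 ]]
```

The rim's inner edge is at y≈0.417 and the finger back would be at about 0.4155. I'll lay the spoon 5 mm inward, within the 12 mm tolerance, and open only slightly.

>>> move_arm([
  [[1.2,0.1,-0.3,0],[1.5,0,0,0],[1.2,0,0,0],[0,0,0,0],[0,0,0,0]],
])

```text
clock: 34.4
tool_pos: [0.5394, 0.3827, 0.025]
orientation: [155.9, 89.9, -121.6]
force: [0.2, -0.0, -1.0]
opening: 0.0133
```

```bash
python3 go.py .539 .3825 .0085 82.5
```

```text
t 34.4 pos [0.5394 0.3827 0.025 ] jawyaw 82.49 down [-5.e-04 -9.e-04 -1.e+00] open 0.0133 F [ 0.2 -0.  -1. ] j6 -150
spin rad -0.000 (about tool x, other way: 3.141)
delta cm in tool axes (after spin) [ 1.65  0.03 -0.03]
```

>>> move_arm([
  [[0.7,0,0,0],[0.4,0,0,0],[0.2,0,0,0],[0.2,0,0,0],[0.1,0,0,0],[0,0,0,0],[0,0,0,0]],
])

```text
clock: 35.1
tool_pos: [0.5396, 0.383, 0.0097]
orientation: [-37.3, 90.0, 45.2]
force: [0.6, -0.6, -1.2]
opening: 0.0133
```

```bash
python3 go.py .539 .3825 .0085 82.5
```

```text
t 35.1 pos [0.5396 0.383  0.0097] jawyaw 82.48 down [ 2.e-04  2.e-04 -1.e+00] open 0.0133 F [ 0.6 -0.6 -1.2] j6 -150
spin rad -0.000 (about tool x, other way: 3.141)
delta cm in tool axes (after spin) [ 0.12  0.05 -0.06]
```

>>> move_arm([
  [[0.1,0,0,0],[0.05,0,0,0],[0,0,0,0],[0,0,0,0]],
])

```text
clock: 35.5
tool_pos: [0.5396, 0.383, 0.0085]
orientation: [-44.4, 90.0, 38.1]
force: [-1.7, -1.6, 5.4]
opening: 0.0136
```

>>> move_arm([
  [[0,0,0,0],[0,0,0,0],[0,0,0,0],[0,0,0,0]],
], jaw=2.2)

```text
clock: 35.9
tool_pos: [0.5394, 0.3829, 0.0078]
orientation: [140.2, 90.0, -137.3]
force: [0.3, -0.2, -0.7]
opening: 0.022
```

>>> move_arm([
  [[-0.5,0,0,0],[-1,0,0,0],[-2,0,0,0],[-3,0,0,0],[-4,0,0,0],[-4,0,0,0],[-3,0,0,0],[0,0,0,0]],
])

```text
clock: 36.7
tool_pos: [0.5416, 0.3847, 0.19]
orientation: [-39.2, 89.4, 43.3]
force: [0.8, 0.7, 0.0]
opening: 0.0222
```

>>> move_arm([
  [[0,-1,-2,0],[0,-1,-4,0],[0,-1,-4,0],[0,-1,-4,0],[0,-1,-4,0],[0,-1,-4,0],[0,-1,-4,0],[0,-1,-4,0]],
])

```text
clock: 37.5
tool_pos: [0.5788, 0.0725, 0.1827]
orientation: [118.2, 89.9, -159.4]
force: [0.9, -1.1, -0.6]
opening: 0.0216
```

>>> move_arm([
  [[0,0,-4,0],[0,0,-4,0],[0,0,-4,0],[0,0,-4,0],[0,0,-4,0],[0,0,-2,0],[0,0,0,0],[0,0,0,0]],
])

```text
clock: 38.3
tool_pos: [0.55, -0.1438, 0.1827]
orientation: [90.2, 90.0, 172.6]
force: [-0.3, -0.0, 0.6]
opening: 0.0219
```

```bash
python3 go.py; python3 - <<'E'
from m import *
p,_=snapshot('top');q,_=snapshot('side');M,hsv=masks(p);g=cv2.cvtColor(p,cv2.COLOR_RGB2GRAY)
for c,z,t in(('red',.038,(.6254,.2181)),('green',.048,(.504,.2785)),('blue',.066,(.4815,.1533))):
    f=fit(onz('top',circ(roi(M[c],165,130,330,265)),z));print(c,f,f[0]-t)
h=roi(hsv[:,:,2]<80,165,165,200,245);print('handle',axisof(h,'top',.015),h.sum())
save('s8',np.hstack([q[60:210,220:400],p[110:260,150:330]]).repeat(2,0).repeat(2,1))
E
```

```text
t 38.3 pos [ 0.55   -0.1438  0.1827] jawyaw 82.38 down [-8.e-04  1.e-04 -1.e+00] open 0.0219 F [-0.3 -0.   0.6] j6 -103
red (array([0.62356871, 0.22155503]), np.float64(0.042719413991878646)) [-0.00183129  0.00345503]
green (array([0.50204588, 0.28078077]), np.float64(0.05668539818845553)) [-0.00195412  0.00228077]
blue (array([0.46640337, 0.16854761]), np.float64(0.04299256570799465)) [-0.01509663  0.01524761]
handle (array([0.51227561, 0.38688481]), array([-0.9913217 ,  0.13145832]), np.float64(-0.04922858303439865), np.float64(0.05531211229013663)) 145
```

View pics/s8.png

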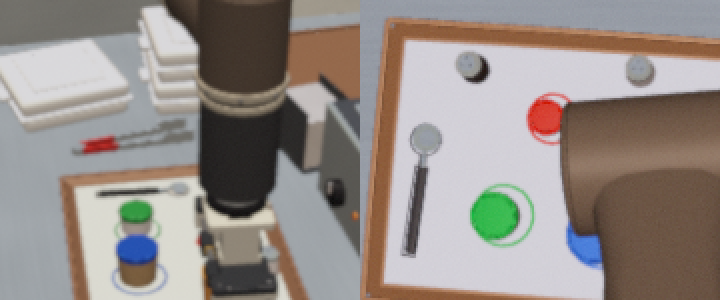

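The spoon lies on its outline: handle centre about 5 mm off each way and heading -7.5°. The arm occludes blue and the tumbler, so I'll move aside for a final check.

>>> move_arm([
  [[0,0,-4,0],[0,0,-4,0],[0,0,-4,0],[0,0,-4,0],[0,0,-4,0],[0,0,-2,0],[0,0,0,0],[0,0,0,0]],
])

```text
clock: 39.2
tool_pos: [0.5221, -0.3606, 0.1826]
orientation: [63.0, 90.0, 145.4]
force: [0.1, 0.2, 0.5]
opening: 0.0222
```

```bash
python3 go.py; python3 - <<'E'
from m import *
p,_=snapshot('top');q,_=snapshot('side');M,hsv=masks(p);g=cv2.cvtColor(p,cv2.COLOR_RGB2GRAY)
for c,z,t in(('red',.038,(.6254,.2181)),('green',.048,(.504,.2785)),('blue',.066,(.4815,.1533))):
    f=fit(onz('top',circ(roi(M[c],165,130,330,265)),z));print(c,f,f[0]-t)
mb=roi((g<165),172,165,196,189);print('spoon bowl',fit(onz('top',circ(mb),.014)))
save('s9',np.hstack([q[60:210,220:400],p[110:260,150:350]]).repeat(2,0).repeat(2,1))
E
```

```text
t 39.2 pos [ 0.5221 -0.3606  0.1826] jawyaw 82.49 down [-6.e-04  4.e-04 -1.e+00] open 0.0222 F [0.1 0.2 0.5] j6 -80
red (array([0.6233367 , 0.22137013]), np.float64(0.04297417636457771)) [-0.0020633   0.00327013]
green (array([0.50204588, 0.28078077]), np.float64(0.05668539818845553)) [-0.00195412  0.00228077]
blue (array([0.47932098, 0.1557505 ]), np.float64(0.06683371389057932)) [-0.00217902  0.0024505 ]
spoon bowl (array([0.59723977, 0.37779254]), np.float64(0.03837525233257566))
```

View pics/s9.png

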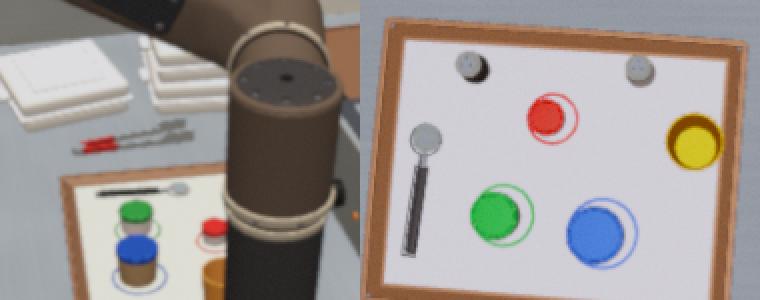

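```bash
python3 -c "
from plant import close_job;print(close_job())"
```

```text
the job is handed in; nothing more can be done
None
```

The tray is laid up and handed in at about 39 s of the 120 s allowed. All three pots stand upright in their own circles, the spoon is on its outline, and the tumbler was not touched.

- **Pots:** in the last top view red is about 3.9 mm from its dot, green 3.0 mm and blue 3.3 mm, against the 11 mm limit. The errors point the same way for all three (about 2 mm in -x and 3 mm in +y), so part may be camera calibration.
- **Spoon:** bowl on the drawn bowl, heading within about 1° of the outline. I laid it about 5 mm inward on purpose so the finger cleared the tray rim.
- **Disagreement:** the two spoon checks differ. The bowl fit shows about 2.5 mm off, but the drawn outline under the bowl may have affected it. The handle's centre shows 5–7 mm off. Both are within the limits.
- **Other checks:** one blue-pot reading came out 21 mm off because the arm hid part of the lid; with the arm out of the way it read 3.3 mm. The tumbler stands upright in the final top view. I judged it by eye and did not measure it. At hand-in the gripper was clear of everything, 18 cm up beyond the board.

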